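# Ready the welding bench: mains, fume extractor, gas purge

## Task

Get the welding bench ready by touch alone: first press the raised half of the big rocker on the mains box down so that it is fully on, then push the large round head on the extractor box fully in (it stays in), and last press the bar-shaped key of the pendant fully down to purge the gas, and finish while still holding that key down. Leave the pendant lying where it is, do not press the small stop button or the pendant's round keys, and do not pick up or disturb anything else on the bench.

Things in the scene. Friction and masses are not known exactly. Their poses are not given: they have to be found in the camera images.
- rocker (a joint): the rocker of the mains box, rad: 0 = off, 0.40 = on (its stop). It may start anywhere from 0 to 0.04 and stays wherever it is left; about 5 N pressing down on the middle of the raised half turns it, 3.5 N at 20 mm from the hinge line. Turning it on brings the raised half down level and lifts the other half.
- rocker_raised (a point): middle of the top face of the rocker's raised half (each half 28 mm long and 34 mm wide), about 71 mm above the table at the start; this half must go down. It moves with the rocker: fully on it is 65 mm above the table. Seen from above it lies 13.5 mm (off) to 18 mm (on) from the hinge line, which crosses the middle of the mains box.
- mains_box: fixed grey box 120 (own x) by 80 (own y) by 55 mm high, origin at the centre of its underside, black 20 mm stub on its own +y side. Own x points away from the robot, within 0.9 rad of straight ahead. On top one black rocker, 34 mm wide, 54 mm long along own x; the half towards own +x starts raised, sloping up outwards at 0.4 rad to about 75 mm above the table.
- extractor_head (a joint): the large round head of the extractor box, m: 0 = out, 0.010 = fully in (its stop). It moves straight down against about 5 N of friction and stays where it is left, with no spring.
- head_top (a point): centre of the flat top of that large round head (44 mm across, mushroom shape), 75 mm above the table when out, 65 mm fully in. It moves with the head.
- extractor_box: fixed grey box 150 (own x) by 90 (own y) by 45 mm high, origin at the centre of its underside. Large round head at own x = +35 mm, small round stop button (22 mm across, top 55 mm above the table, not to be pressed) at own x = -40 mm, both at own y = 0.
- stop_button (a joint): the small stop button on the extractor box, m: 0 = out, 0.005 = in; sprung; must be left alone
- pendant: loose cordless grey hand pendant lying on its back, 150 (own x) by 64 by 32 mm, 0.4 to 0.8 kg, a black stub at its own -x end; origin at the centre of its underside. Own x points within 1.2 rad of straight ahead. On top three black keys in a row along x: the bar key at own x = +50 mm, round keys (18 mm across, tops 42 mm above the table, not to be pressed) at 0 and -45 mm.
- bar_key (a joint): the bar key of the pendant, m: 0 = out, 0.006 = fully down (its stop); sprung, about 2 N to start and 5.5 N fully down; it comes up when let go
- bar_key_top (a point): centre of the top of the bar key, a bar 46 mm across the pendant and 20 mm along it; 44 mm above the table when out, 38 mm fully down. It moves with the key.
- round_key_mid (a joint): middle round key of the pendant, m: 0 = out, 0.006 = down; sprung; must be left alone
- round_key_end (a joint): round key next to the stub end of the pendant, m: 0 = out, 0.006 = down; sprung; must be left alone
- tip_jar: bystander: small closed jar, 44 mm across, 60 mm tall, standing; origin at the centre of its underside; leave alone
- tube_coupon: bystander: upright piece of bright steel tube stock, 40 mm across, 60 mm tall; origin at the centre of its underside; leave alone
- screwdriver: bystander: screwdriver lying flat; origin at the underside of its middle; leave alone
- wrench: bystander: steel wrench lying flat; origin at the underside of its middle; leave alone
- clamp: bystander: blue C-clamp about 105 mm by 75 mm and 16 mm thick, lying flat; origin at the centre of its underside; leave alone
- magnet_square: bystander: red and steel magnetic welding square about 85 mm by 85 mm and 21 mm thick, lying flat; origin at the centre of its underside; leave alone
Things that resemble listed ones, but are neither listed nor needed, are in the scene too. What is shaped like the extractor_box but blue is not meant. Leave any turquoise look-alike of the pendant alone.

How it is judged (in metres and radians):
On the way, in this order (a step that is already met when the one before it is completed fails the run):
1. the mains rocker is on (value of joint rocker above 0.33 rad), for 0.1 s.
2. the extractor head is fully in (value of joint extractor_head above 0.0085 m), for 0.1 s.
3. the bar key is held down (value of joint bar_key above 0.0045 m), for 0.3 s.
At the end, for the whole second after the job is handed in: the rocker is on (over 0.33 of 0.40 rad), the extractor head is in (over 8.5 of 10 mm), and the fingers hold the bar key down (over 4.5 of 6 mm, over 1.5 N on the pendant) while the pendant lies flat and still on the table (within 5 mm and 0.06 rad) (value of joint rocker above 0.33 rad and value of joint extractor_head above 0.0085 m and value of joint bar_key above 0.0045 m and contact force between the fingers and pendant above 1.5 N and height (world z) of pendant below 0.005 m and angle between pendant's own z axis and vertical below 0.06 rad and linear speed of pendant below 0.03 m/s); the arm keeps its last pose, push and grip.
It fails at once if the extractor head is pushed in before the mains rocker is on (value of joint extractor_head above 0.004 m and value of joint rocker below 0.3 rad).
It fails at once if the bar key is pressed before the extractor head is in (value of joint bar_key above 0.003 m and value of joint extractor_head below 0.008 m).
It fails at once if the small stop button or a round key of the pendant is pressed (value of joint stop_button above 0.0025 m or value of joint any of round_key_mid, round_key_end above 0.003 m).
It fails at once if the pendant is lifted, tipped or shoved more than 30 mm (height (world z) of pendant above 0.012 m or angle between pendant's own z axis and vertical above 0.2 rad or distance of pendant from where it was at the start of the episode above 0.03 m).
It fails at once if a bystander is lifted, carried or knocked more than 25 mm from its place (distance of any of tip_jar, tube_coupon, screwdriver, wrench, clamp, magnet_square from where it was at the start of the episode above 0.025 m).
It also fails if it takes over 59 s, if anything falls off the work surface, if the arm or the gripper's body presses on something with over 40 N, if the wrist force passes 120 N, or if a joint passes its speed limit or range.

## Robot

A 6-joint arm with a two-finger parallel gripper is mounted at the origin on the work surface. World frame = base frame: x ahead of the robot, y to its left, z up, the work surface at z = 0. Lengths are in m, angles in degrees, forces in N, time in s.
With the tool pointing down it reaches from about 0.4 to 0.825 m from the base axis. Payload 7 kg.
Tool frame: the origin (TCP) lies midway between the tips of the shut fingers; the grasp point (between the pads) lies 19 mm behind it; z points along the fingers, y is the line along which they close (so a half turn about z gives the same grasp; the last joint's range is limited). The gripper opens to 88 mm and grips with 3 to 60 N. Pads are 19 mm wide; open, the fingers measure 130 mm over their backs; the gripper's body (78 mm by 193 mm) begins 47 mm behind the grasp point.
Start: joints at [-47.263, 20.546, 0.682, 0, -70.136, -16.507], TCP at [0.298, -0.605, 0.227] pointing down, gripper open.
Joint ranges: [-176.03, 176.03], [-82.01, 121.73], [-58.28, 71.71], [-173.87, 95.51], [-174.79, -0.11], [-173.66, 173.66]. Speed limits (degrees/s): [136.94, 136.94, 172.46, 180, 180, 180].

## Interface

Orientations are given as [roll, pitch, yaw] about the fixed x, y, z axes, in that order (R = Rz(yaw) Ry(pitch) Rx(roll)).
In Python, from plant import r, eyes, workorder gives the robot as it stands.
- The arm moves only by the tool step_arm, never from a script. Its argument "plan" is a list of rows, each a list of 5 numbers: the shift along the tool's x, y, z each as a share of 25 cm, from -1 to 1, then the turn about the tool's z as a share of 60 degrees, from -1 to 1, then the finger opening in mm, from 0 to 87.6. In form: [[x, y, z, turn, jaw], ...]. A call has 1 to 12 rows; each row is the pose to reach, as a shift and turn from the pose commanded when the call began, along the tool's axes at that moment; what a row does not reach only later rows make up. A row lasts 1/12 s, in which the tool goes at most 41.7 mm and 7.16 degrees, less where a joint would pass 70% of its speed; a pose out of reach is approached as far as the arm can. A call with a number of a shift or a turn outside -1 to 1 is refused whole. A call with a gripper value outside its range is refused whole. The fingers move at their own pace and stop on an object; "newtons" is the grip in N (left out, the last holds). Time passes only in rows, so rows that repeat a pose let the fingers close. It gives the time, the measured TCP pose, the force, the opening and the grip force at its end, in the units of the state.
- r.get_state(): the state, without advancing time (a new reading comes with each control period).
- eyes.capture(name): name is "side" or "top"; returns the picture (420x560x3 uint8, red, green, blue); there is no depth.
- eyes.camera_model(name): a dict with "fov_y" (degrees; the focal length in pixels is half the picture's height over the tangent of half this angle, whatever the lens; pixels are square), "cx", "cy" (the principal point, pixels), "world_to_cam" (4x4, takes a point from world to camera coordinates). Camera axes: x right, y up, looking along -z (the intrinsics and any distortion apply to the point x, -y, -z); pixel columns grow to the right and rows downward; lengths in m; the calibration is good to about 2 mm. A picture is of the moment at which its call begins. camera_model takes no time and is no camera call.
- workorder.close_job(): hands the job in; it is judged then, once.
The state is a dict: "time_s": time; "joints": joint angles; "qd": joint speeds; "joint_torque": joint torques, N m; "tcp_pos": TCP position; "eef_rot": TCP orientation; "contact_force": force on the tool from outside, world axes, zero at the start; "moment": the same for the moment, N m; "gripper_width": finger opening in m; "gripper_force": force on a finger pad.
Only numpy, scipy, OpenCV 4.12 (cv2) and the standard library are available. Lean on these libraries where they do the work, as an engineer would, in place of code of your own. Each camera call takes 0.05 s, during which the arm holds its last target. There are 200 camera calls.

## Working session

There is one attempt and no reset: what is moved stays moved. The work goes in short steps, Python scripts to look and compute and a tool call to move; the robot and the scene stay as the last step left them, time stands still between calls to the robot, and variables do not carry over. Pictures are saved under pics/ and viewed, at most 10 in all, crops included, and the job is handed in when it is done.

Besides the shell and the picture viewer there is one more tool, called after ">>>" as name(argument=value, ...), one argument or row to a line, values as JSON. step_arm: Moves the arm, as the interface text tells. Its arguments: {"type":"object","properties":{"plan":{"type":"array"},"newtons":{"type":"number"}},"required":["plan"]}

```bash
mkdir -p pics; ls
python3 - <<'E'
from plant import r, eyes, workorder
import cv2
for n in("top","side"):
    cv2.imwrite(f"pics/{n}0.png",eyes.capture(n)[:,:,::-1]); print(n,eyes.camera_model(n))
s=r.get_state();print(s)
E
```

```text
pics
top {'fov_y': 42.14328341388854, 'cx': 276.98151422206456, 'cy': 206.09341711433427, 'world_to_cam': array([[-1.61052996e-03, -9.99998549e-01,  5.55526526e-04,
         4.74008686e-02],
       [ 9.94834305e-01, -1.54582657e-03,  1.01500328e-01,
        -5.53565178e-01],
       [-1.01499322e-01,  7.16126163e-04,  9.94835351e-01,
        -1.81530846e+00],
       [ 0.00000000e+00,  0.00000000e+00,  0.00000000e+00,
         1.00000000e+00]])}
side {'fov_y': 48.27815649804741, 'cx': 280.57989528862987, 'cy': 205.0796435896391, 'world_to_cam': array([[-0.81941079, -0.57306684, -0.01266343,  0.48032632],
       [ 0.33236945, -0.49301219,  0.80403329, -0.22053402],
       [-0.46700804,  0.65462461,  0.59444941, -1.04244171],
       [ 0.        ,  0.        ,  0.        ,  1.        ]])}
{'time_s': 0.1, 'joints': array([-4.72629735e+01,  2.05870007e+01,  6.38612155e-01, -1.87467748e-02,
       -7.01348254e+01, -1.65056553e+01]), 'qd': array([ 0.01262845, -0.09098278,  0.12483439,  0.09028571, -0.0345995 ,
       -0.0142818 ]), 'joint_torque': array([ 3.07735654e-04, -5.84165096e+01,  2.93753654e+01,  7.01556087e+00,
        1.01824582e-02, -5.66082656e-05]), 'tcp_pos': array([ 0.29812237, -0.60510845,  0.2257138 ]), 'eef_rot': array([ 1.79915208e+02, -6.74638532e-03, -1.53775007e+02]), 'contact_force': array([ 0.50582899, -0.75443124,  0.01733428]), 'moment': array([-0.06104454, -0.03726435,  0.00604759]), 'gripper_force': 0.0, 'gripper_width': 0.08820260330563486}
```

View pics/top0.png

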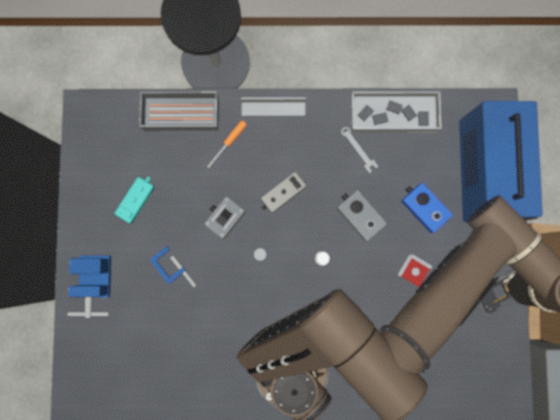

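View pics/side0.png

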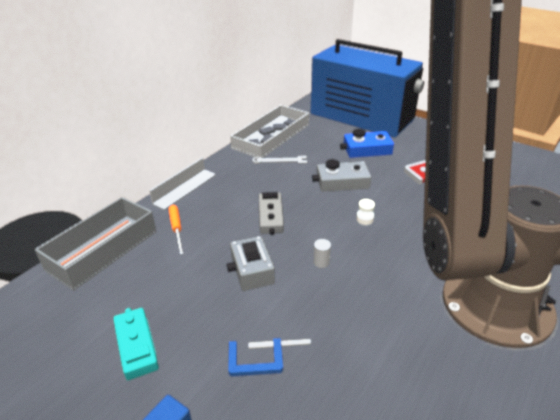

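The grey things are the mains box (224,217), the pendant (284,192) and the extractor box (361,215). The look-alikes are the turquoise pendant (134,200) and the blue box (428,208). The grey ones fit the description, so I'll confirm them in enlarged crops.

Run:
```python
import cv2
a=cv2.imread("pics/top0.png")[160:255,195:395]
cv2.imwrite("pics/c1.png",cv2.resize(a,None,fx=4,fy=4,interpolation=cv2.INTER_CUBIC))
a=cv2.imread("pics/side0.png")[145:295,220:380]
cv2.imwrite("pics/c2.png",cv2.resize(a,None,fx=4,fy=4,interpolation=cv2.INTER_CUBIC))
```

```text
(no output)
```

View pics/c1.png

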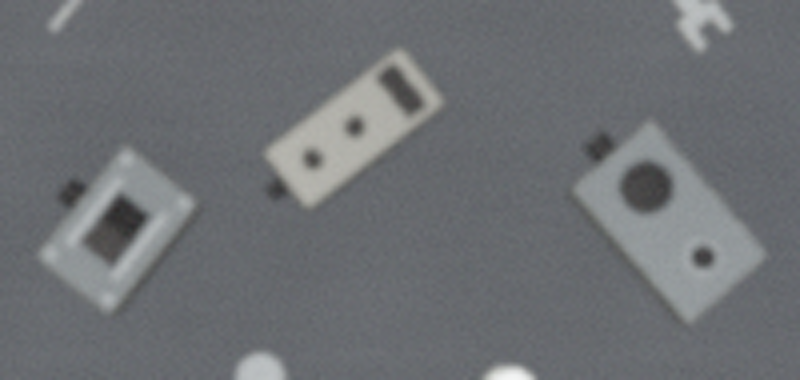

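View pics/c2.png

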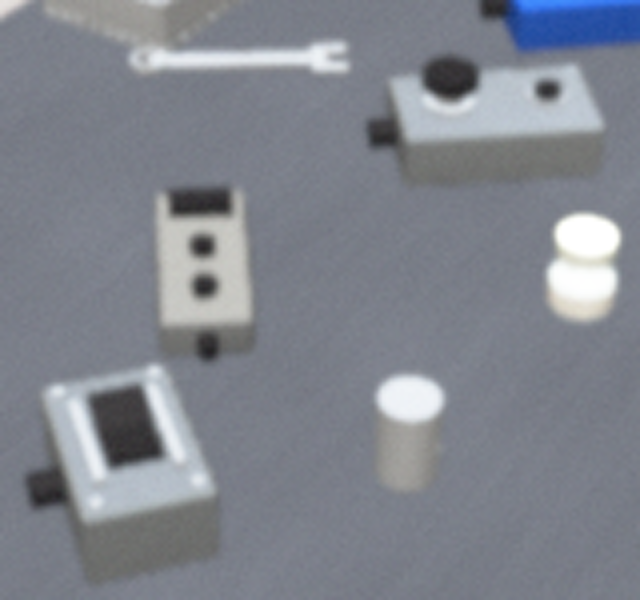

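```bash
cat > h.py <<'E'
import numpy as np
from plant import eyes
def ray(n,u,v,z,k=0.0):
    c=eyes.camera_model(n);f=210/np.tan(np.radians(c["fov_y"]/2))
    x,y=(u-c["cx"])/f,(v-c["cy"])/f
    xu,yu=x,y
    for _ in range(20):
        s=1+k*(xu*xu+yu*yu);xu,yu=x/s,y/s
    W=c["world_to_cam"];R=W[:3,:3];o=-R.T@W[:3,3];d=R.T@np.array([xu,-yu,-1])
    return o+d*(z-o[2])/d[2]
T=lambda u,v,z,k=0.:ray("top",195+(u+.5)/4-.5,160+(v+.5)/4-.5,z,k)
S=lambda u,v,z,k=0.:ray("side",220+(u+.5)/4-.5,145+(v+.5)/4-.5,z,k)
E
python3 - <<'E'
from h import *
np.set_printoptions(precision=4,suppress=True)
P={'head':(.075,(645,187),(450,75)),'stop':(.055,(703,257),(547,88)),'bar':(.044,(400,90),(200,199)),'rm':(.042,(355,126),(203,243)),'re':(.042,(312,158),(204,285)),
'coupon':(.06,(260,365),(410,398))}
for n,(z,t,s) in P.items(): print(n,T(*t,z)[:2],S(*s,z)[:2])
B={'mains':(.055,[(127,148),(197,203),(110,312),(40,256)],[(155,370),(217,492),(85,520),(44,393)]),
'ext':(.045,[(650,122),(766,256),(690,324),(573,190)],[(580,66),(605,127),(405,140),(390,80)]),
'pend':(.032,[(401,48),(443,101),(309,208),(265,153)],None)}
for n,(z,t,s) in B.items():
  for F,q in((T,t),(S,s)):
    if q is None: continue
    p=np.array([F(*a,z)[:2] for a in q]); e=np.roll(p,-1,0)-p
    print(n,p.mean(0),np.linalg.norm(e,axis=1),np.degrees(np.arctan2(e[:,1],e[:,0])))
E
```

```text
head [ 0.5475 -0.2135] [ 0.5445 -0.2086]
stop [ 0.491  -0.2636] [ 0.4902 -0.2619]
bar [ 0.6331 -0.013 ] [ 0.631  -0.0113]
rm [0.6028 0.0249] [0.6003 0.0275]
re [0.5758 0.0611] [0.5723 0.065 ]
coupon [0.4021 0.104 ] [0.3913 0.1039]
mains [0.5146 0.2219] [0.0746 0.1155 0.0748 0.1151] [-128.2353  141.6535   51.4941  -38.4175]
mains [0.5129 0.2258] [0.1144 0.0767 0.113  0.0697] [ 145.0969   51.146   -38.4424 -127.9267]
ext [ 0.5205 -0.238 ] [0.1476 0.0858 0.1477 0.087 ] [-139.9338  131.2664   40.5224  -48.7869]
ext [ 0.5197 -0.2367] [0.0871 0.1493 0.0841 0.1495] [ 128.865    40.5672  -51.1229 -138.2616]
pend [0.603  0.0251] [0.0576 0.1454 0.0597 0.1461] [-142.1376  128.6544   38.4861  -52.1681]
```

>>> step_arm(
  plan=[
    [-0.84,0.79,0.1,-0.96,0],
    [-0.84,0.79,0.1,-0.96,0],
    [-0.84,0.79,0.1,-0.96,0],
    [-0.84,0.79,0.1,-0.96,0],
    [-0.84,0.79,0.1,-0.96,0],
    [-0.84,0.79,0.1,-0.96,0],
    [-0.84,0.79,0.1,-0.96,0],
    [-0.84,0.79,0.1,-0.96,0],
    [-0.84,0.79,0.1,-0.96,0],
    [-0.84,0.79,0.1,-0.96,0],
  ],
  newtons=30,
)

```text
time_s: 0.93
tcp_pos: [0.3996, -0.3352, 0.2016]
eef_rot: [180.0, -0.0, -96.3]
contact_force: [-0.0, -0.8, -1.0]
gripper_width: 0.0263
gripper_force: 0.0
```

```bash
cat > g.py <<'E'
import sys,numpy as np
from plant import r
from scipy.spatial.transform import Rotation as Ro
x,y,z,yaw=map(float,sys.argv[1:5])
s=r.get_state();R=Ro.from_euler("xyz",s["eef_rot"],degrees=True).as_matrix()
d=R.T@(np.array([x,y,z])-s["tcp_pos"])/.25
w=(yaw-s["eef_rot"][2]+180)%360-180
print("t",s["time_s"],s["tcp_pos"].round(4),s["eef_rot"].round(1),s["contact_force"].round(1),s["gripper_width"],"| rows",d.round(3),round(-w/60,3))
E
python3 g.py .5297 .2106 .13 -38.4
```

```text
t 0.9333 [ 0.3996 -0.3352  0.2016] [180.   -0.  -96.3] [-0.  -0.8 -1. ] 0.02631522452313732 | rows [-2.227 -0.278  0.286] -0.965
```

Works as expected; on in three more steps.

>>> step_arm(
  plan=[
    [-1,-0.13,0.1,-0.96,0],
    [-1,-0.13,0.1,-0.96,0],
    [-1,-0.13,0.1,-0.96,0],
    [-1,-0.13,0.1,-0.96,0],
    [-1,-0.13,0.1,-0.96,0],
    [-1,-0.13,0.1,-0.96,0],
    [-1,-0.13,0.1,-0.96,0],
    [-1,-0.13,0.1,-0.96,0],
    [-1,-0.13,0.1,-0.96,0],
  ],
)

```text
time_s: 1.68
tcp_pos: [0.4589, -0.0906, 0.1764]
eef_rot: [180.0, 0.0, -38.5]
contact_force: [-0.1, -1.4, 0.2]
gripper_width: 0.0005
gripper_force: 0.0
```

```bash
python3 g.py .5297 .2106 .13 -38.4
```

```text
t 1.6833 [ 0.4589 -0.0906  0.1764] [180.    0.  -38.5] [-0.1 -1.4  0.2] 0.0004755018616463509 | rows [-0.528 -1.12   0.185] -0.001
```

>>> step_arm(
  plan=[
    [-0.4,-0.8,0.1,0,0],
    [-0.4,-0.8,0.1,0,0],
    [-0.4,-0.8,0.1,0,0],
    [-0.4,-0.8,0.1,0,0],
    [-0.4,-0.8,0.1,0,0],
    [-0.4,-0.8,0.1,0,0],
    [-0.4,-0.8,0.1,0,0],
  ],
)

```text
time_s: 2.27
tcp_pos: [0.5064, 0.1301, 0.1507]
eef_rot: [180.0, -0.0, -38.9]
contact_force: [-0.1, -0.1, -0.1]
gripper_width: 0.0008
gripper_force: 0.0
```

```bash
python3 g.py .5297 .2106 .10 -38.4
```

```text
t 2.2667 [0.5064 0.1301 0.1507] [180.   -0.  -38.9] [-0.1 -0.1 -0.1] 0.000776478938698254 | rows [-0.13  -0.309  0.203] -0.009
```

>>> step_arm(
  plan=[
    [-0.13,-0.31,0.2,0,0],
    [-0.13,-0.31,0.2,0,0],
    [-0.13,-0.31,0.2,0,0],
    [-0.13,-0.31,0.2,0,0],
    [-0.13,-0.31,0.2,0,0],
    [-0.13,-0.31,0.2,0,0],
  ],
)

```text
time_s: 2.77
tcp_pos: [0.5282, 0.2075, 0.1018]
eef_rot: [180.0, -0.0, -38.8]
contact_force: [-0.1, -0.1, 1.2]
gripper_width: 0.0002
gripper_force: 0.0
```

```bash
python3 g.py .5297 .2106 .0645 -38.4
python3 - <<'E'
from plant import eyes
import cv2
a=eyes.capture("side")[170:300,200:340,::-1];b=eyes.capture("top")[160:290,170:310,::-1]
cv2.imwrite("pics/p1.png",cv2.resize(cv2.hconcat([a,b]),None,fx=2.8,fy=4,interpolation=2))
E
```

```text
t 2.7667 [0.5282 0.2075 0.1018] [180.   -0.  -38.8] [-0.1 -0.1  1.2] 0.0002460732481487979 | rows [-0.003 -0.013  0.149] -0.007
```

View pics/p1.png

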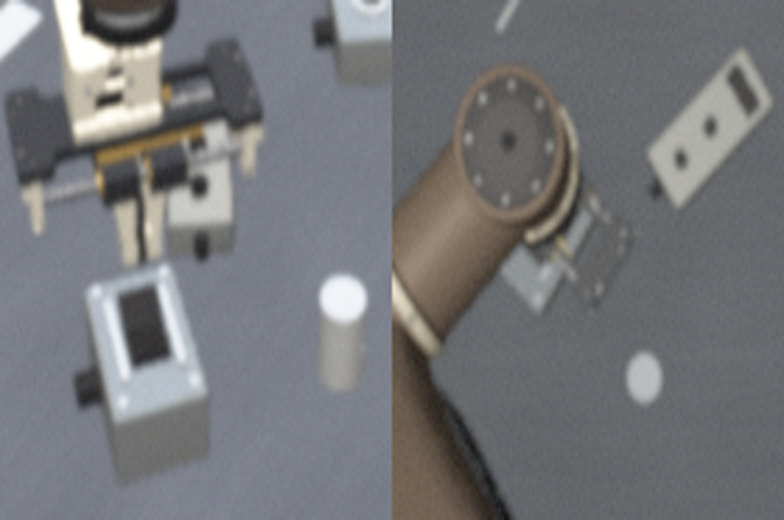

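The side view shows the shut fingertips at about (140,262), lined up above the far (raised) half of the rocker at (145,325). Now I'll press.

>>> step_arm(
  plan=[
    [0,-0.01,0.05,0,0],
    [0,-0.01,0.08,0,0],
    [0,-0.01,0.1,0,0],
    [0,-0.01,0.11,0,0],
    [0,-0.01,0.12,0,0],
    [0,-0.01,0.13,0,0],
    [0,-0.01,0.14,0,0],
    [0,-0.01,0.14,0,0],
    [0,-0.01,0.14,0,0],
  ],
)

```text
time_s: 3.62
tcp_pos: [0.5303, 0.2112, 0.0673]
eef_rot: [-179.9, -0.0, -38.6]
contact_force: [1.9, -1.7, 3.0]
gripper_width: 0.0002
gripper_force: 1.7
```

```bash
python3 g.py .5297 .2106 .064 -38.4
```

```text
t 3.6167 [0.5303 0.2112 0.0673] [-179.9   -0.   -38.6] [ 1.9 -1.7  3. ] 0.0001773429152306816 | rows [-0.     0.003  0.013] -0.003
```

Contact is about 3 N, matching the rocker's stated resistance. I'll push on to its stop.

>>> step_arm(
  plan=[
    [0,0,0.006,0,0],
    [0,0,0.01,0,0],
    [0,0,0.014,0,0],
    [0,0,0.018,0,0],
    [0,0,0.018,0,0],
    [0,0,0.018,0,0],
  ],
)

```text
time_s: 4.12
tcp_pos: [0.5305, 0.2113, 0.0649]
eef_rot: [-179.9, -0.1, -38.5]
contact_force: [-3.8, -4.9, 25.4]
gripper_width: 0.0004
gripper_force: 12.6
```

```bash
python3 g.py .5297 .2106 .064 -38.4
```

```text
t 4.1167 [0.5305 0.2113 0.0649] [-1.799e+02 -1.000e-01 -3.850e+01] [-3.8 -4.9 25.4] 0.0004122570324963894 | rows [-0.001  0.004  0.003] -0.002
```

Stopped firmly at 65 mm, the "on" height. I'll lift away and check the picture.

>>> step_arm(
  plan=[
    [0,0,-0.16,0,0],
    [0,0,-0.28,0,0],
    [0.2,0.3,-0.28,0,0],
    [0.4,0.6,-0.28,0,0],
    [0.4,0.9,-0.28,0,0],
    [0.4,1,-0.28,0,0],
    [0.4,1,-0.28,0,0],
    [0.4,1,-0.28,0,0],
    [0.4,1,-0.28,0,0],
  ],
)

```text
time_s: 4.87
tcp_pos: [0.4485, -0.0492, 0.1314]
eef_rot: [179.9, 0.1, -38.7]
contact_force: [-0.6, -0.3, 0.1]
gripper_width: 0.0001
gripper_force: 0.0
```

```bash
python3 g.py .547 -.213 .11 -49
python3 - <<'E'
from plant import eyes
import cv2
a=eyes.capture("side")[230:300,220:300,::-1]
b=eyes.capture("top")[190:260,190:270,::-1]
cv2.imwrite("pics/p2.png",cv2.resize(cv2.hconcat([a,b]),None,fx=5,fy=5,interpolation=2))
E
```

```text
t 4.8667 [ 0.4485 -0.0492  0.1314] [ 1.799e+02  1.000e-01 -3.870e+01] [-0.6 -0.3  0.1] 7.06299336656635e-05 | rows [0.717 0.265 0.084] 0.172
```

View pics/p2.png

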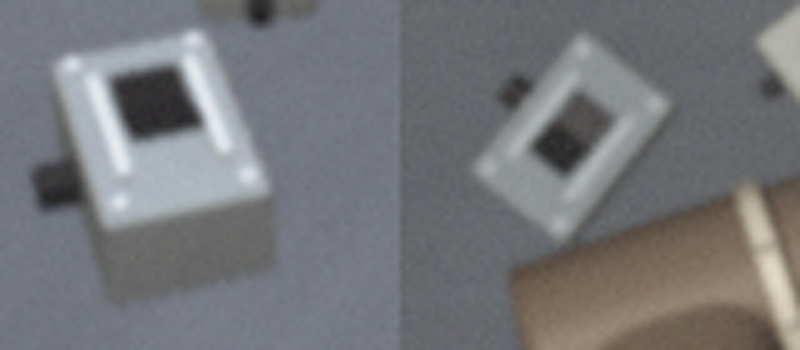

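The rocker has switched over: near half (555,148) is now dark and raised, far half (588,115) is level. On to the extractor head.

>>> step_arm(
  plan=[
    [0.72,0.26,0.03,0.17,0],
    [0.72,0.26,0.03,0.17,0],
    [0.72,0.26,0.03,0.17,0],
    [0.72,0.26,0.03,0.17,0],
    [0.72,0.26,0.03,0.17,0],
    [0.72,0.26,0.08,0.17,0],
    [0.72,0.26,0.08,0.17,0],
    [0.72,0.26,0.08,0.17,0],
  ],
)

```text
time_s: 5.63
tcp_pos: [0.5511, -0.2092, 0.1106]
eef_rot: [179.9, 0.2, -48.8]
contact_force: [-0.1, 0.1, 0.3]
gripper_width: 0.0004
gripper_force: 0.0
```

```bash
python3 g.py .547 -.213 .065 -49
```

```text
t 5.6333 [ 0.5511 -0.2092  0.1106] [179.9   0.2 -48.8] [-0.1  0.1  0.3] 0.00037214133602688057 | rows [0.001 0.022 0.183] 0.003
```

>>> step_arm(
  plan=[
    [0,0.02,0.05,0,0],
    [0,0.02,0.1,0,0],
    [0,0.02,0.13,0,0],
    [0,0.02,0.145,0,0],
    [0,0.02,0.155,0,0],
    [0,0.02,0.165,0,0],
    [0,0.02,0.175,0,0],
    [0,0.02,0.182,0,0],
    [0,0.02,0.187,0,0],
    [0,0.02,0.187,0,0],
    [0,0.02,0.187,0,0],
  ],
)

```text
time_s: 6.55
tcp_pos: [0.5487, -0.2132, 0.0654]
eef_rot: [-180.0, -0.0, -48.8]
contact_force: [0.2, 1.7, 2.6]
gripper_width: 0.0007
gripper_force: 0.8
```

```bash
python3 g.py .547 -.213 .064 -49
```

```text
t 6.55 [ 0.5487 -0.2132  0.0654] [-180.    -0.   -48.8] [0.2 1.7 2.6] 0.0007374851387803244 | rows [-0.005  0.005  0.005] 0.004
```

Nearly in; a firm push to the stop, then up.

>>> step_arm(
  plan=[
    [0,0,0.005,0,0],
    [0,0,0.01,0,0],
    [0,0,0.014,0,0],
    [0,0,0.014,0,0],
    [0,0,0.014,0,0],
  ],
)

```text
time_s: 6.97
tcp_pos: [0.549, -0.2134, 0.065]
eef_rot: [-179.9, -0.1, -48.7]
contact_force: [-9.6, 6.8, 27.3]
gripper_width: 0.0004
gripper_force: 14.1
```

>>> step_arm(
  plan=[
    [0,0,-0.12,0,0],
    [0,0,-0.24,0,0],
    [0,0,-0.24,0,0],
    [0,0,-0.24,0,0],
  ],
)

```text
time_s: 7.3
tcp_pos: [0.5498, -0.2135, 0.1238]
eef_rot: [-179.8, -0.2, -48.8]
contact_force: [0.6, 0.4, -0.7]
gripper_width: 0.0002
gripper_force: 0.0
```

```bash
python3 g.py .633 -.0125 .11 -51.5
```

```text
t 7.3 [ 0.5498 -0.2135  0.1238] [-179.8   -0.2  -48.8] [ 0.6  0.4 -0.7] 0.00020596268952742853 | rows [-0.386 -0.78   0.056] 0.045
```

The head stopped at 65.0 mm with 27 N on it, so it is fully in. Next is the pendant.

>>> step_arm(
  plan=[
    [-0.39,-0.78,0.05,0.05,0],
    [-0.39,-0.78,0.05,0.05,0],
    [-0.39,-0.78,0.05,0.05,0],
    [-0.39,-0.78,0.05,0.05,0],
    [-0.39,-0.78,0.05,0.05,0],
    [-0.39,-0.78,0.05,0.05,0],
    [-0.39,-0.78,0.05,0.05,0],
    [-0.39,-0.78,0.05,0.05,0],
    [-0.39,-0.78,0.05,0.05,0],
  ],
)

```text
time_s: 8.05
tcp_pos: [0.63, -0.0119, 0.1083]
eef_rot: [179.9, 0.0, -51.8]
contact_force: [-0.1, 0.3, 0.4]
gripper_width: 0.0004
gripper_force: 0.0
```

```bash
python3 g.py .633 -.0125 .05 -51.5
python3 - <<'E'
from plant import eyes
import cv2
a=eyes.capture("side")[140:240,220:345,::-1]
b=eyes.capture("top")[150:250,270:395,::-1]
cv2.imwrite("pics/p3.png",cv2.resize(cv2.hconcat([a,b]),None,fx=3.2,fy=3.2,interpolation=2))
E
```

```text
t 8.05 [ 0.63   -0.0119  0.1083] [179.9   0.  -51.8] [-0.1  0.3  0.4] 0.00039375173945363907 | rows [ 0.01  -0.008  0.233] -0.005
```

View pics/p3.png

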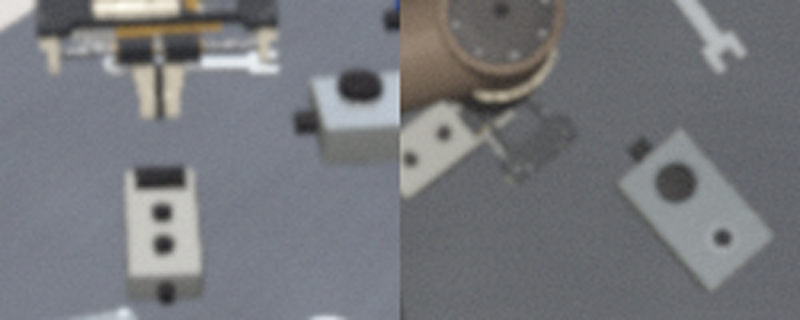

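The fingers at (158,115) are centred above the bar key at (160,178), and the head has dropped. Now I'll press the bar key.

>>> step_arm(
  plan=[
    [0.01,-0.01,0.06,0,0],
    [0.01,-0.01,0.12,0,0],
    [0.01,-0.01,0.17,0,0],
    [0.01,-0.01,0.21,0,0],
    [0.01,-0.01,0.23,0,0],
    [0.01,-0.01,0.245,0,0],
    [0.01,-0.01,0.255,0,0],
    [0.01,-0.01,0.265,0,0],
    [0.01,-0.01,0.275,0,0],
    [0.01,-0.01,0.28,0,0],
    [0.01,-0.01,0.28,0,0],
  ],
)

```text
time_s: 9.07
tcp_pos: [0.6345, -0.0118, 0.0398]
eef_rot: [-180.0, -0.0, -51.8]
contact_force: [-1.1, -3.0, 5.5]
gripper_width: 0.0003
gripper_force: 2.2
```

```bash
python3 g.py .633 -.0125 .0375 -51.5
```

```text
t 9.0667 [ 0.6345 -0.0118  0.0398] [-180.    -0.   -51.8] [-1.1 -3.   5.5] 0.00029277244345131 | rows [-0.002  0.007  0.009] -0.004
```

>>> step_arm(
  plan=[
    [0,0,0.004,0,0],
    [0,0,0.008,0,0],
    [0,0,0.011,0,0],
    [0,0,0.011,0,0],
    [0,0,0.011,0,0],
    [0,0,0.011,0,0],
    [0,0,0.011,0,0],
    [0,0,0.011,0,0],
  ],
)

```text
time_s: 9.73
tcp_pos: [0.6346, -0.0118, 0.0382]
eef_rot: [-180.0, -0.1, -51.7]
contact_force: [-3.7, -2.2, 14.2]
gripper_width: 0.0005
gripper_force: 6.9
```

```bash
python3 g.py .633 -.0125 .0375 -51.5
python3 - <<'E'
from plant import eyes
import cv2
a=eyes.capture("side")[150:290,220:360,::-1]
cv2.imwrite("pics/p4.png",cv2.resize(a,None,fx=4,fy=4,interpolation=2))
E
```

```text
t 9.7333 [ 0.6346 -0.0118  0.0382] [-1.80e+02 -1.00e-01 -5.17e+01] [-3.7 -2.2 14.2] 0.0004583550299939423 | rows [-0.002  0.007  0.003] -0.004
```

View pics/p4.png

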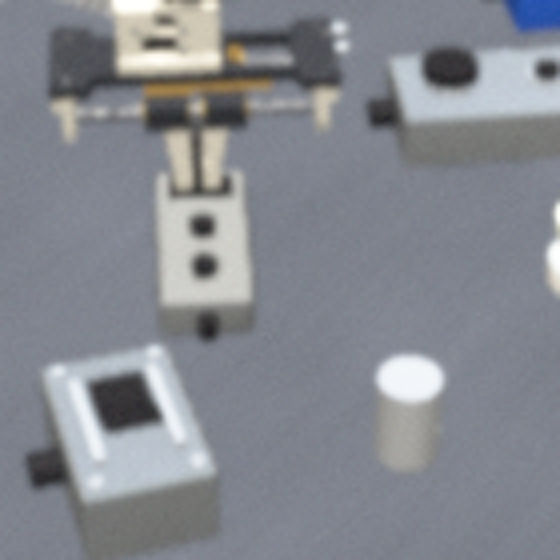

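The fingers sit on the bar key at (200,185). It is at 38 mm with 14 N on it, past the 5.5 N stop force. The pendant lies flat where it was, so I'm handing in.

```bash
python3 -c "
from plant import workorder; print(workorder.close_job())"
```

```text
the job is handed in; nothing more can be done
None
```

The job is handed in: the rocker is on and the extractor head is fully in (each stopped firmly at 65 mm), and the bar key is held at its 38 mm stop with about 14 N, though the hand-in returned no verdict.

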